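Unhitch the model trailer and hold its tongue up

TASK

Pull the red safety pin out of the model trailer's coupler and put it in the small steel cup. Then pull the yellow latch knob sideways, to the robot's right, against its spring, lift the tongue off the ball by that knob until the coupler is about 4 cm up, well clear of the ball, and finish still holding it raised by the knob. Leave the paint bottle, the amber bottle and the tape roll where they are.

Things in the scene. Friction and masses are not known exactly. Their poses are not given: they have to be found in the camera images.
- hitch: fixed plywood base, 330x150x12 mm, with the ball mount and the blue trailer's wheels. Origin: on the counter straight under the ball (dia 18 mm, centre 58 mm up). +x runs from the ball back along the trailer, +y to its left, +z up. Base: x -50 to +280 mm, y +-75. Coupler head over the ball: 57x36 mm, top 74 mm up; the steel latch plate on it has its top 78 mm up.
- pin_head (a point): grip point in the red head of the loose safety pin (25 g); z along the pin, up. Head: cylinder, dia 14 mm, from 22 mm below this point (on the latch plate) to 12 mm above. Shank: dia 6 mm, 20 mm long, foot 42 mm below this point, loose in a hole through latch plate and drawbar, 60 mm behind the ball. Pull straight up 25 mm to free it. While in, it blocks the latch.
- latch_knob (a point): grip point on the axis of the yellow latch knob: upright cylinder, dia 16 mm, from 22 mm below this point (latch plate) to 14 mm above. With latch shut and tongue down it is over the ball, 100 mm above the counter. Knob and plate slide on the coupler toward the hitch's -y and rise and tilt with the tongue.
- latch (a joint): latch slide in m: 0 shut, grows as the knob is pulled to the hitch's -y, stop at 0.018. A spring pushes it shut: about 4 N at 0, 9 N at the stop. Its fork holds under the ball until the latch is about 0.011 open; then the tongue can rise.
- tongue (a joint): tongue angle about the axle in rad: 0 resting on the ball, grows as it rises, stop at 0.4. At the knob 0.05 rad is about 10.5 mm of height, so 4 cm is about 0.19. It drops if let go; raising it at the knob takes about 2 to 4 N.
- axle (a point): centre of the trailer's axle, along the hitch's y, about which the tongue tilts: 210 mm behind the ball along the hitch's x, 42 mm above the counter. As it rises the knob moves on an arc about it (58 mm above and 210 mm in front of it when down).
- cup_center (a point): centre (half-way up) of the small open steel cup, loose, 45 mm outside diameter at the rim and 45 mm tall, standing on the counter
- green_paint_center (a point): centre of a dark green paint bottle with a black cap, 33 mm diameter, 70 mm tall; a bystander
- amber_bottle_center (a point): centre of an amber bottle with a white cap, 41 mm diameter, 60 mm tall; a bystander
- yellow_tape_center (a point): centre of a yellow roll of masking tape lying flat, 60 mm diameter, 12 mm tall; a bystander
- pin_mid (a point): middle of the safety pin (54 mm long from foot to top of head), on its axis, 15 mm below pin_head
Mind the look-alikes: they are no part of the job. What is meant by the part that bears cup_center is not purple, and is the smaller of those in its own colour.

How it is judged:
By the outcome, as a careful person would: the job done as asked, in the order asked, and still so for the second after the job is handed in, while the arm keeps its last pose, push and grip.
It also fails if it takes over 48 s, if anything falls off the work surface, if the arm or the gripper's body presses on something with over 40 N, if the wrist force passes 120 N, or if a joint passes its speed limit or range.

ROBOT

A 6-joint arm with a two-finger parallel gripper is mounted at the origin on a cart in front of the work surface, level with it; the furniture and walls round the work are solid. World frame = base frame: x ahead of the robot, y to its left, z up, the work surface at z = 0. Lengths are in m, angles in rad, forces in N, time in s.
With the tool pointing down it reaches from about 0.4 to 0.825 m from the base axis. Payload 7 kg.
Tool frame: the origin (TCP) lies at the very end of the fingers, on their centre line; the grasp point (between the pads) lies 19 mm behind it; y points along the fingers, x is the direction in which the jaws open and shut, and the axes are right-handed (so a half turn about y gives the same grasp; the last joint's range is limited). The gripper opens to 88 mm and grips with 3 to 60 N. Pads are 19 mm wide; open, the fingers measure 130 mm over their backs; the gripper's body (78 mm by 193 mm) begins 47 mm behind the grasp point.
Start: joints at [-0.919, 0.359, 0.012, 0, -1.224, -0.288], TCP at [0.24, -0.631, 0.227] pointing down, gripper open.
Joint ranges: [-3.07, 3.07], [-1.43, 2.12], [-1.02, 1.25], [-3.03, 1.67], [-3.05, -0], [-3.03, 3.03]. Speed limits (rad/s): [2.39, 2.39, 3.01, 3.14, 3.14, 3.14].

INTERFACE

Orientations are given as [roll, pitch, yaw] about the fixed x, y, z axes, in that order (R = Rz(yaw) Ry(pitch) Rx(roll)).
In Python, from station import arm gives the robot as it stands.
- The arm moves only by the tool move_arm, never from a script. Its arguments are lists of equal length, an entry for each row: "jaw": the closure, from 0 (fully open) to 1 (shut); "offset": the shift along the tool's x, y, z in m, a list of three; "roll": the turn about the tool's y in rad. In form: {"jaw": [jaw, ...], "offset": [[dx, dy, dz], ...], "roll": [roll, ...]}. A call has 1 to 5 rows; each row shifts and turns the commanded pose from where the row before left it, along the tool's axes as they then stand; what a row does not reach is not made up. A row lasts 1/8 s, in which the tool goes at most 62.5 mm and 10.7 degrees, less where a joint would pass 70% of its speed; a pose out of reach is approached as far as the arm can. A call is refused whole if a number of a shift passes 0.0625 or a number of a turn 0.188, either way. A call with a gripper value outside its range is refused whole. The fingers move at their own pace and stop on an object; "grip_force" is the grip in N (left out, the last holds). Time passes only in rows, so rows that do not move let the fingers close. It gives the time, the measured TCP pose, the force and the opening at its end, in the units of the state.
- arm.get_state(): the state, without advancing time (a new reading comes with each control period).
- arm.grab_frame(name): name is "scene" or "top" or "wrist"; returns a dict with "pixels" (400x640x3 uint8, blue, green, red), "fovy" (degrees; the focal length in pixels is half the picture's height over the tangent of half this angle, whatever the lens; pixels are square), "cx", "cy" (the principal point, pixels), "position" and "attitude" of the camera in the world; the wrist camera has in their place "hand_eye" (4x4, takes a point from camera to tool coordinates, whose origin is the TCP and whose axes are the tool frame's). Camera axes: x right, y down, z forward; pixel columns grow to the right and rows downward; lengths in m; the calibration is good to about 2 mm. The wrist camera is an equidistant fisheye: a pixel r from the principal point sees the ray r / f radians off the axis. A picture is of the moment at which its call begins: read the wrist's pose just before it. There is no depth.
- arm.job_done(): hands the job in, once; it reports no verdict.
Trained networks look in a picture, given as the dict that the camera call returned (one of the last four; its "shot" number tells which), for a name from the list of things; names that differ only in an ending like _2 or _b are one class to them, and where a whole thing is asked for, a point or a joint stands for the part that bears it (a point fixed in the world has none). Each returns a list of dicts, best first, with "p" (0 to 1); they miss things now and then, are a little off and sometimes report something else, mostly with a low value. They report only what shows in the picture. A call takes as long as a camera call. They do not tell look-alikes from the thing itself.
- arm.recognise(picture, thing): "position" ([x, y, z] in m, in world coordinates, good to about 4 mm: the middle of the surface that is visible of it).
- arm.landmark_of(picture, thing): "position" ([x, y, z] in m, in world coordinates, good to about 4 mm: a listed point, or the origin of a listed thing).
The state is a dict: "t": time; "q": joint angles; "qd": joint speeds; "joint_efforts": joint torques, N m; "eef_pos": TCP position; "ee_rot": TCP orientation; "force": force on the tool from outside, world axes, zero at the start; "moment": the same for the moment, N m; "width": finger opening in m.
Only numpy, scipy, OpenCV 4.12 (cv2) and the standard library are available. Lean on these libraries where they do the work, as an engineer would, in place of code of your own. Each camera call takes 0.05 s, during which the arm holds its last target.

## Working session

There is one attempt and no reset: what is moved stays moved. The work goes in short steps, Python scripts to look and compute and a tool call to move; the robot and the scene stay as the last step left them, time stands still between calls to the robot, and variables do not carry over. Pictures are saved under pics/ and viewed, and the job is handed in when it is done.

Besides the shell and the picture viewer there is one more tool, called as name(argument=value, ...) on one line, values as JSON. move_arm: Moves the arm, as the interface text tells. Its arguments: {"type":"object","properties":{"jaw":{"type":"array","items":{"type":"number"}},"offset":{"type":"array","items":{"type":"array","items":{"type":"number"}}},"roll":{"type":"array","items":{"type":"number"}},"grip_force":{"type":"number"}},"required":["jaw","offset","roll"]}

```bash
ls; mkdir -p pics
cat > h.py <<'E'
import numpy as np, cv2
from station import arm
from scipy.spatial.transform import Rotation as R
def save(p,n): cv2.imwrite('pics/'+n+'.png',p['pixels'])
E
python3 - <<'E'
from h import *
s=arm.get_state();print(s)
for n in ['scene','top']:
    p=arm.grab_frame(n);save(p,n+'1');print({k:v for k,v in p.items() if k!='pixels'})
    for t in ['hitch','pin_head','latch_knob','axle','cup_center','green_paint_center','amber_bottle_center','yellow_tape_center']:
        print(t,[(round(d['p'],2),np.round(d['position'],3).tolist()) for d in arm.landmark_of(p,t)][:4])
E
```

```text
pics
{'t': 0.0, 'q': array([-9.18895544e-01,  3.59365331e-01,  1.10440914e-02, -3.07596200e-04,
       -1.22408917e+00, -2.88082482e-01]), 'qd': array([ 0.00020103, -0.00045529,  0.00104185,  0.00092931,  0.00079203,
        0.00065307]), 'joint_efforts': array([-3.16033482e-03, -5.82722425e+01,  2.93044192e+01,  6.99734151e+00,
        6.67826651e-03, -1.71478664e-04]), 'eef_pos': array([ 0.23997085, -0.63038089,  0.22563786]), 'ee_rot': array([-1.57061495e+00, -1.62972847e-03,  1.93450972e+00]), 'force': array([ 0.80039067, -0.05942907,  0.40458971]), 'moment': array([-0.00987083, -0.00557934, -0.05385241]), 'width': 0.08788880820931992}
{'fovy': 52.29372767661096, 'cx': 324.8429579981495, 'cy': 206.0027729993881, 'position': array([-0.11412869,  0.58945463,  0.89482347]), 'attitude': array([-2.29485603e+00,  1.65837740e-03, -2.36967190e+00]), 'shot': 1}
hitch [(0.79, [0.444, 0.071, -0.001])]
pin_head [(0.44, [0.507, 0.094, 0.099])]
latch_knob [(0.8, [0.447, 0.073, 0.103])]
axle [(0.8, [0.648, 0.137, 0.043]), (0.52, [0.507, 0.091, 0.1])]
cup_center [(0.62, [0.475, -0.223, 0.029]), 
[... 174 characters left out ...]
343, 0.009])]
{'fovy': 43.56369442081961, 'cx': 323.59156381323265, 'cy': 200.26154149656932, 'position': array([ 0.31294268, -0.06558367,  1.35423358]), 'attitude': array([-2.96523271,  0.02841623, -1.57885079]), 'shot': 2}
hitch [(0.93, [0.448, 0.071, 0.0]), (0.27, [0.501, 0.092, 0.085])]
pin_head [(0.55, [0.502, 0.093, 0.096])]
latch_knob [(0.75, [0.448, 0.074, 0.102])]
axle [(0.66, [0.649, 0.146, 0.04])]
cup_center [(0.96, [0.37, -0.36, 0.027]), (0.72, [0.465, -0.371, 0.021]), (0.67, [0.48, -0.224, 0.033])]
green_paint_center [(0.68, [0.374, -0.271, 0.035])]
amber_bottle_center [(0.5, [0.445, 0.301, 0.03])]
yellow_tape_center [(0.78, [0.662, -0.347, 0.006]), (0.25, [0.45, 0.071, 0.102])]
```

View pics/scene1.png

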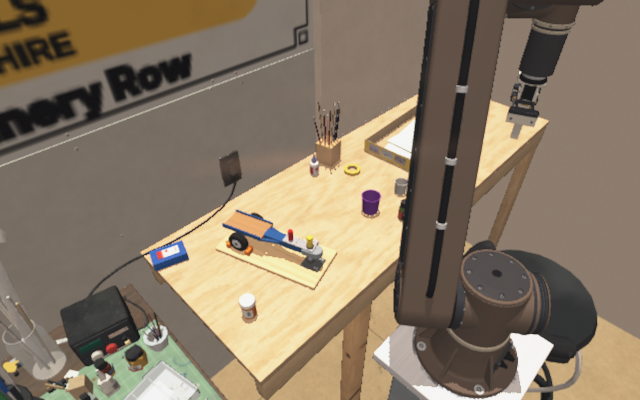

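View pics/top1.png

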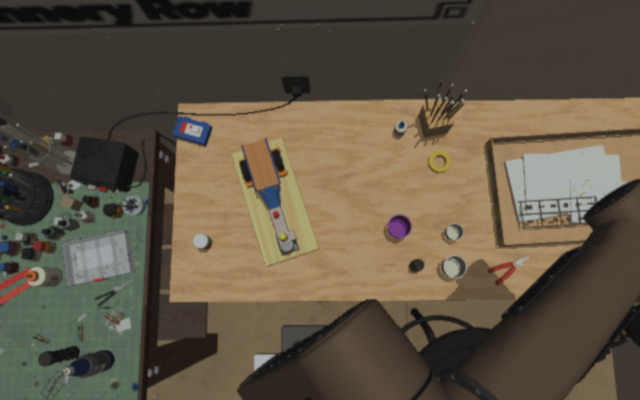

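Run:
```python
import cv2,numpy as np
a=cv2.imread('pics/top1.png');b=cv2.imread('pics/scene1.png')
x=cv2.resize(a[205:295,375:495],(480,360),interpolation=cv2.INTER_CUBIC)
y=cv2.resize(b[160:250,340:430],(300,300),interpolation=cv2.INTER_CUBIC)
z=np.zeros((360,790,3),np.uint8);z[:,:480]=x;z[:300,485:785]=y
cv2.imwrite('pics/crop1.png',z)
```

```text
(no output)
```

View pics/crop1.png

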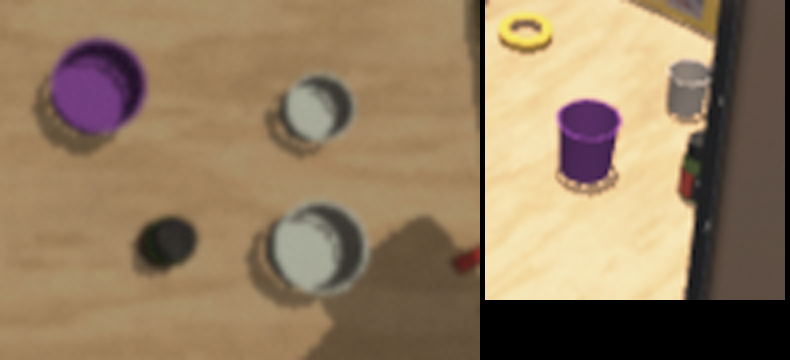

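move_arm(jaw=[0,0,0,0,0], offset=[[0.0375,0,-0.0307],[0.0375,0,-0.0307],[0.0375,0,-0.0307],[0.0375,0,-0.0307],[0.0375,0,-0.0307]], roll=[0,0,0,0,0])

```text
t: 1.52
eef_pos: [0.3172, -0.3996, 0.2268]
ee_rot: [-1.571, 0.0, 1.934]
force: [0.5, -0.3, 1.0]
width: 0.0874
```

move_arm(jaw=[0,0,0,0,0], offset=[[0.0375,0,-0.0307],[0.0375,0,-0.0307],[0.0375,0,-0.0307],[0.0375,0,-0.0307],[0.0375,0,-0.0307]], roll=[0,0,0,0,0])

```text
t: 2.15
eef_pos: [0.394, -0.1696, 0.227]
ee_rot: [-1.572, 0.0, 1.935]
force: [-0.4, 0.1, 0.1]
width: 0.0875
```

move_arm(jaw=[0,0,0,0,0], offset=[[0.0375,0,-0.0307],[0.0375,0,-0.0307],[0.0375,0,-0.0307],[0.0375,0,-0.0307],[0.0375,0,-0.0307]], roll=[0,0,0,0,0.035])

```text
t: 2.78
eef_pos: [0.4707, 0.0604, 0.227]
ee_rot: [-1.572, -0.0, 1.899]
force: [-0.2, -0.5, -0.1]
width: 0.0878
```

move_arm(jaw=[0], offset=[[0,0,0]], roll=[0])

```text
t: 2.9
eef_pos: [0.4712, 0.0613, 0.2265]
ee_rot: [-1.571, 0.0, 1.902]
force: [1.1, -0.8, 0.6]
width: 0.0876
```

```bash
cat >> h.py <<'E'
def toolR(s): return R.from_euler('xyz',s['ee_rot']).as_matrix()
def to_tool(s,d): return toolR(s).T@np.asarray(d)
def cam(p,s):
    if 'hand_eye' in p:
        T=np.eye(4);T[:3,:3]=toolR(s);T[:3,3]=s['eef_pos'];return T@p['hand_eye']
    T=np.eye(4);T[:3,:3]=R.from_euler('xyz',p['attitude']).as_matrix();T[:3,3]=p['position'];return T
def ray(p,s,u,v):
    T=cam(p,s);f=200/np.tan(np.radians(p['fovy']/2));x,y=u-p['cx'],v-p['cy']
    if 'hand_eye' in p:
        r=np.hypot(x,y);th=r/f;d=np.array([x/r*np.sin(th),y/r*np.sin(th),np.cos(th)])
    else: d=np.array([x/f,y/f,1])
    d=T[:3,:3]@d;return T[:3,3],d/np.linalg.norm(d)
def at_z(p,s,u,v,z):
    o,d=ray(p,s,u,v);return o+d*(z-o[2])/d[2]
def proj(p,s,X):
    T=cam(p,s);f=200/np.tan(np.radians(p['fovy']/2));c=T[:3,:3].T@(np.asarray(X)-T[:3,3])
    if 'hand_eye' in p:
        r=np.hypot(c[0],c[1]);th=np.arctan2(r,c[2]);return p['cx']+f*th*c[0]/r,p['cy']+f*th*c[1]/r
    return p['cx']+f*c[0]/c[2],p['cy']+f*c[1]/c[2]
E
python3 - <<'E'
from h import *
s=arm.get_state();print(s['t'],s['eef_pos'],s['ee_rot'],s['q'])
p=arm.grab_frame('wrist');save(p,'wrist1');print(p['fovy'],p['cx'],p['cy'],np.round(p['hand_eye'],3))
for t in ['hitch','pin_head','latch_knob','axle','pin_mid']:
    print(t,[(round(d['p'],2),np.round(d['position'],4).tolist()) for d in arm.landmark_of(p,t)][:4])
for X in ([.5035,.0915,.112],[.447,.072,.114]): print(proj(p,s,X))
import pickle;pickle.dump((p,s),open('w1.pkl','wb'))
E
```

```text
2.9 [0.47122669 0.06126334 0.22648664] [-1.57098991e+00  2.65473400e-05  1.90240649e+00] [ 5.44817835e-01  2.39628769e-02 -4.11861728e-01  7.38128782e-05
 -1.13478814e+00 -1.78403516e+00]
65.70646984690485 319.7171254313151 193.3596010551665 [[ 1.    -0.     0.    -0.001]
 [-0.    -0.299  0.954 -0.158]
 [-0.    -0.954 -0.299  0.08 ]
 [ 0.     0.     0.     1.   ]]
hitch [(0.73, [0.4482, 0.0692, 0.0015])]
pin_head [(0.66, [0.5046, 0.092, 0.0996])]
latch_knob [(0.95, [0.4542, 0.0752, 0.1002])]
axle []
pin_mid [(0.87, [0.5021, 0.0961, 0.084])]
(np.float64(339.83733121320637), np.float64(228.29648886040556))
(np.float64(341.26534723201604), np.float64(167.87992979613162))
```

View pics/wrist1.png

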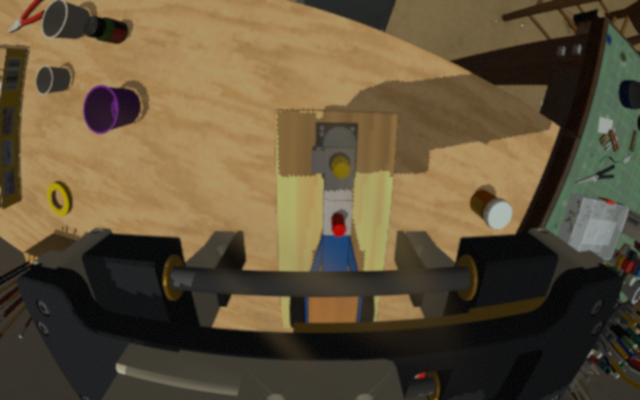

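Run:
```python
from h import *
import pickle
p,s=pickle.load(open('w1.pkl','rb'))
im=p['pixels'];cv2.imwrite('pics/crop2.png',cv2.resize(im[100:250,270:410],None,fx=4,fy=4,interpolation=cv2.INTER_CUBIC))
hsv=cv2.cvtColor(im,cv2.COLOR_BGR2HSV)[150:245,300:380]
for n,m in (('red',((hsv[...,0]<8)|(hsv[...,0]>172))&(hsv[...,1]>150)),('yel',(hsv[...,0]>20)&(hsv[...,0]<33)&(hsv[...,1]>170))):
    k,l,st,c=cv2.connectedComponentsWithStats(m.astype(np.uint8))
    for i in range(1,k):
        if st[i,4]>20:
            u,v=c[i]+[300,150];print(n,st[i]+[300,150,0,0,0],(u,v),at_z(p,s,u,v,.1))
```

```text
red [332 214  14  22 233] (np.float64(338.1115879828326), np.float64(224.96137339055792)) [0.5053792  0.09112724 0.1       ]
yel [332 157  18  21 291] (np.float64(340.2508591065292), np.float64(166.89003436426117)) [0.44907485 0.07274132 0.1       ]
```

View pics/crop2.png

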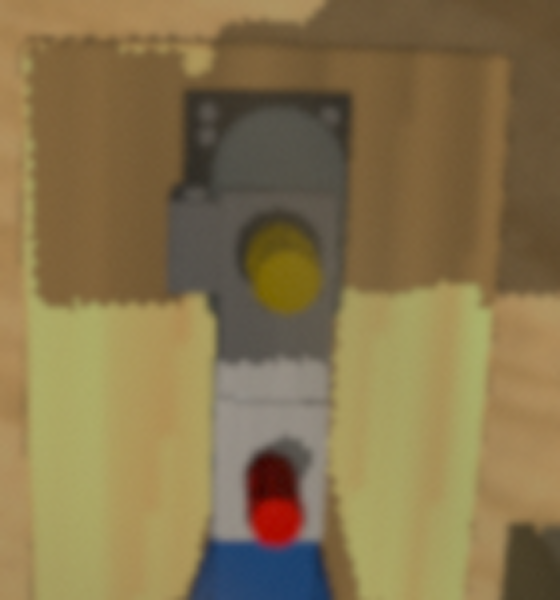

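move_arm(jaw=[0.2,0.4,0.4,0.4,0.4], offset=[[0.0177,0,-0.0416],[0,0.05,0],[0,0.05,0],[0,0.03,0],[0,0,0]], roll=[0,0,0,0,0], grip_force=20)

```text
t: 3.82
eef_pos: [0.5026, 0.0874, 0.0948]
ee_rot: [-1.566, 0.001, 1.898]
force: [0.8, 0.8, 1.1]
width: 0.0529
```

Run:
```python
from h import *
s=arm.get_state();print(s['eef_pos'],s['ee_rot'],s['width'])
p=arm.grab_frame('wrist');im=p['pixels'];cv2.imwrite('pics/crop3.png',cv2.resize(im[100:300,220:420],None,fx=3,fy=3,interpolation=cv2.INTER_CUBIC))
R_=toolR(s)
for X in ([.5048,.0915,.112],s['eef_pos'],s['eef_pos']-R_[:,1]*.019): print(proj(p,s,X))
for t in ['pin_head','latch_knob']:
    print(t,[(round(d['p'],2),np.round(d['position'],4).tolist()) for d in arm.landmark_of(p,t)][:4])
```

```text
[0.50256228 0.08735895 0.09484702] [-1.56629685e+00  8.30280424e-04  1.89826973e+00] 0.05294703906156636
(np.float64(328.21652187724413), np.float64(265.2837297595004))
(np.float64(321.9454231807958), np.float64(244.89964762197872))
(np.float64(322.18910740654366), np.float64(261.51044674410264))
pin_head [(0.56, [0.5013, 0.0872, 0.098]), (0.48, [0.4492, 0.0723, 0.0002])]
latch_knob [(0.85, [0.4488, 0.0739, 0.0995])]
```

View pics/crop3.png

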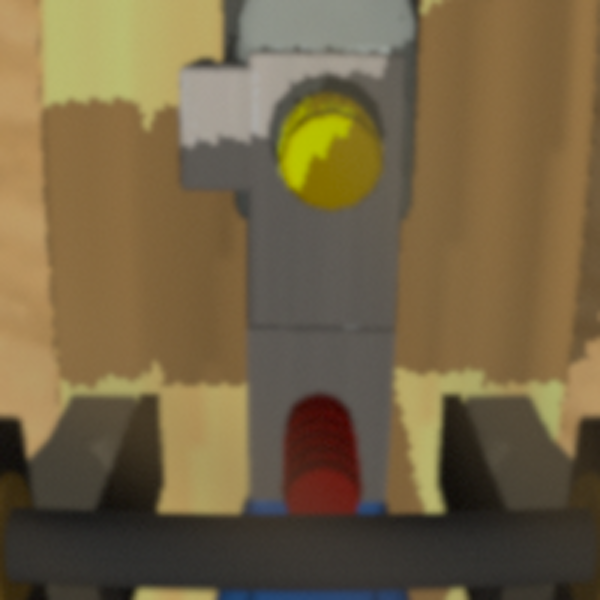

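Run:
```python
from h import *
s=arm.get_state();print(s['eef_pos'],s['ee_rot'],s['width'],to_tool(s,[.5046,.0914,.086]-s['eef_pos']))
```

```text
[0.50508238 0.08899768 0.09815688] [-1.57309629e+00 -9.40490245e-05  1.89939398e+00] 0.0527736794726902 [ 0.00242832  0.01215781 -0.00029074]
```

move_arm(jaw=[0.4,0.4,0.9,1,1], offset=[[0.0023,0.0115,0],[0,0,0],[0,0,0],[0,0,0],[0,0,0]], roll=[0,0,0,0,0])

```text
t: 4.6
eef_pos: [0.5034, 0.0911, 0.0852]
ee_rot: [-1.571, -0.0, 1.9]
force: [-0.4, -0.6, 0.4]
width: 0.0282
```

move_arm(jaw=[1,1,1], offset=[[0,0,0],[0,0,0],[0,0,0]], roll=[0,0,0])

```text
t: 4.97
eef_pos: [0.5033, 0.0911, 0.0851]
ee_rot: [-1.571, 0.0, 1.9]
force: [-0.1, 0.7, 0.1]
width: 0.0136
```

Gripped at 13.6 mm (about 14 expected). Pull straight up.

move_arm(jaw=[1,1,1,1,1], offset=[[0,0,0],[0,-0.015,0],[0,-0.015,0],[0,-0.02,0],[0,-0.02,0]], roll=[0,0,0,0,0])

```text
t: 5.6
eef_pos: [0.5034, 0.0911, 0.157]
ee_rot: [-1.572, -0.0, 1.9]
force: [0.4, 0.9, -0.5]
width: 0.0136
```

Run:
```python
from h import *
s=arm.get_state();print(s['eef_pos'],s['ee_rot'],s['width'],s['force'])
p=arm.grab_frame('wrist');im=p['pixels'];cv2.imwrite('pics/crop4.png',cv2.resize(im[100:300,220:420],None,fx=3,fy=3,interpolation=cv2.INTER_CUBIC))
p=arm.grab_frame('scene');cv2.imwrite('pics/crop5.png',cv2.resize(p['pixels'][180:300,200:350],None,fx=4,fy=4,interpolation=cv2.INTER_CUBIC))
s=arm.get_state()
d=[.4645,-.371,s['eef_pos'][2]]-s['eef_pos'];print(d,to_tool(s,d))
```

```text
[0.50344317 0.09114574 0.15695214] [-1.57190181e+00 -1.44014017e-04  1.89968770e+00] 0.01356383515900954 [ 0.35953849  0.92963812 -0.54883195]
[-0.04026797 -0.46273825  0.        ] [-0.42486207 -0.00121097  0.1877204 ]
```

View pics/crop4.png

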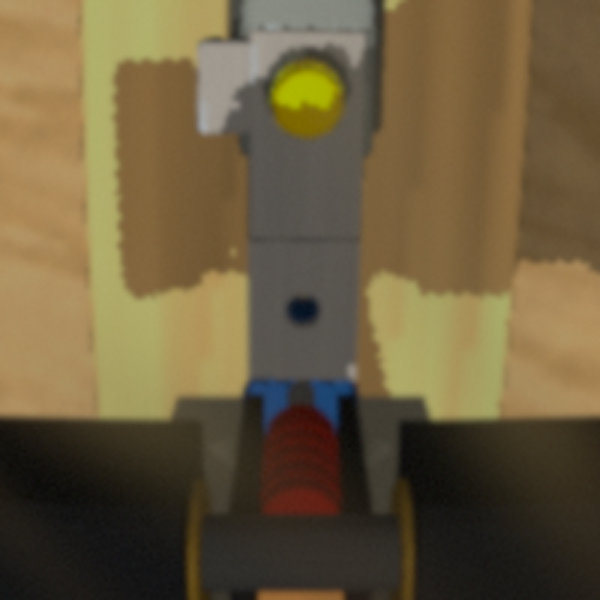

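View pics/crop5.png

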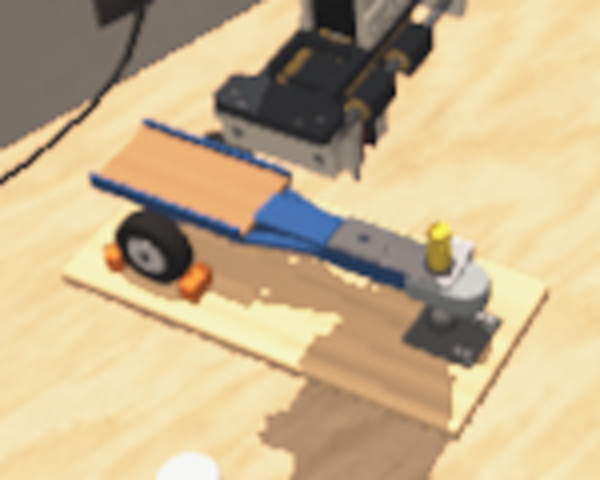

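move_arm(jaw=[1,1,1,1,1], offset=[[-0.0425,-0.01,0.0188],[-0.0425,-0.01,0.0188],[-0.0425,0,0.0188],[-0.0425,0,0.0188],[-0.0425,0,0.0188]], roll=[0,0,0,0,0])

```text
t: 6.32
eef_pos: [0.4825, -0.1418, 0.1753]
ee_rot: [-1.571, 0.0, 1.9]
force: [0.8, -0.4, 0.4]
width: 0.0137
```

move_arm(jaw=[1,1,1,1,1], offset=[[-0.0425,0,0.0188],[-0.0425,0,0.0188],[-0.0425,0,0.0188],[-0.0425,0,0.0188],[-0.0425,0,0.0188]], roll=[0,0,0,0,0])

```text
t: 6.95
eef_pos: [0.4622, -0.3733, 0.1751]
ee_rot: [-1.571, -0.0, 1.9]
force: [0.7, 0.7, -0.2]
width: 0.0133
```

move_arm(jaw=[1,1], offset=[[0,0,0],[0,0,0]], roll=[0,0])

```text
t: 7.2
eef_pos: [0.4621, -0.3717, 0.1748]
ee_rot: [-1.57, -0.001, 1.899]
force: [0.3, 0.9, -0.6]
width: 0.0134
```

Run:
```python
from h import *
s=arm.get_state();print(s['t'],s['eef_pos'],s['ee_rot'],s['width'],s['q'])
p=arm.grab_frame('wrist');save(p,'wrist4')
for t in ['cup_center','pin_head','pin_mid']:
    print(t,[(round(d['p'],2),np.round(d['position'],4).tolist()) for d in arm.landmark_of(p,t)][:4])
c=np.array([.4645,-.371])
im=p['pixels'].copy()
for z in (0,.045):
  for a in np.linspace(0,6.28,40):
    u,v=proj(p,s,[c[0]+.0225*np.cos(a),c[1]+.0225*np.sin(a),z]);cv2.circle(im,(int(u),int(v)),0,(0,255,0) if z else (255,255,0),-1)
cv2.imwrite('pics/crop6.png',cv2.resize(im[60:320,190:450],None,fx=2.3,fy=2.3,interpolation=cv2.INTER_CUBIC))
```

```text
7.2 [ 0.46212355 -0.37170676  0.17475351] [-1.57042835e+00 -6.79358849e-04  1.89859030e+00] 0.013384705068587495 [-3.48260297e-01  2.64239834e-01 -2.46621549e-01 -3.43407325e-04
 -1.06064710e+00 -8.94574140e-01]
cup_center [(0.97, [0.3761, -0.364, 0.0333]), (0.74, [0.4633, -0.3736, 0.0198]), (0.73, [0.4715, -0.2282, 0.0309])]
pin_head [(0.84, [0.4649, -0.3707, 0.1899])]
pin_mid [(0.56, [0.4631, -0.371, 0.1723])]
```

View pics/crop6.png

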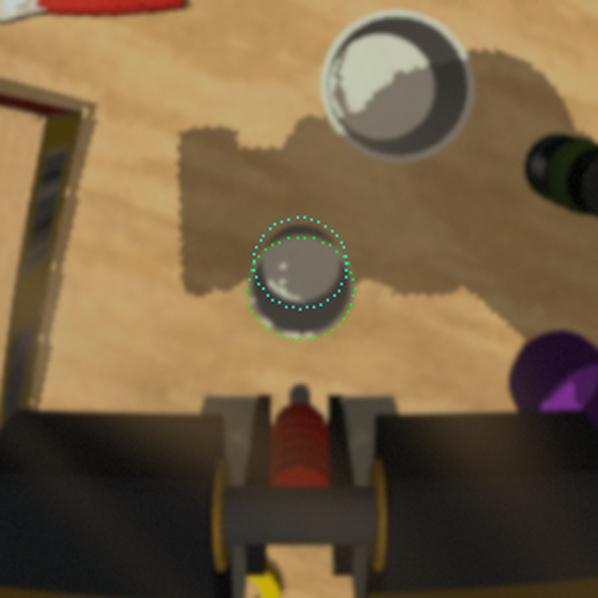

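move_arm(jaw=[1,1,1,1,1], offset=[[-0.0007,0.03,-0.0018],[0,0.04,0],[0,0.03,0],[0,0.021,0],[0,0,0]], roll=[0,0,0,0,0])

```text
t: 8.02
eef_pos: [0.4638, -0.3708, 0.0528]
ee_rot: [-1.568, -0.002, 1.901]
force: [-0.3, 0.3, -0.3]
width: 0.0134
```

Run:
```python
from h import *
s=arm.get_state();print(s['t'],s['eef_pos'],s['ee_rot'],s['width'],s['force'])
p=arm.grab_frame('wrist')
cv2.imwrite('pics/crop7.png',cv2.resize(p['pixels'][100:320,210:430],None,fx=2.5,fy=2.5,interpolation=cv2.INTER_CUBIC))
print(arm.get_state()['eef_pos'])
```

```text
8.025 [ 0.46375328 -0.37076024  0.05275831] [-1.56845573 -0.00212978  1.90060441] 0.013433990308490967 [-0.29531427  0.33721494 -0.25215155]
[ 0.46462608 -0.37135107  0.05408837]
```

View pics/crop7.png

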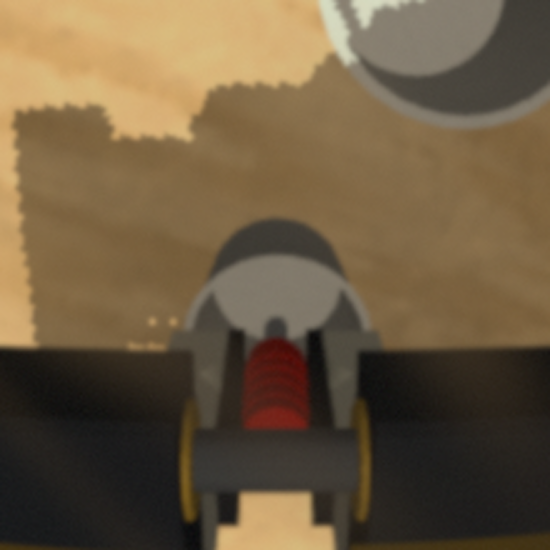

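move_arm(jaw=[0.6,0.6,0.6,0.6,0.6], offset=[[0,0,0],[0,0,0],[0,0,0],[0,0,0],[0,-0.02,0]], roll=[0,0,0,0,0])

```text
t: 8.7
eef_pos: [0.4634, -0.3714, 0.073]
ee_rot: [-1.569, -0.002, 1.899]
force: [0.4, -0.4, 0.9]
width: 0.0352
```

move_arm(jaw=[0.6,0.6,0.6,0.5], offset=[[0,-0.04,0],[0,-0.04,0],[0,-0.03,0],[0,0,0]], roll=[0,0,0,0])

```text
t: 9.2
eef_pos: [0.4658, -0.3727, 0.1871]
ee_rot: [-1.575, 0.004, 1.9]
force: [-0.5, -0.8, -0.8]
width: 0.0404
```

Run:
```python
from h import *
s=arm.get_state();print(s['t'],s['eef_pos'],s['ee_rot'],s['width'],s['force'])
p=arm.grab_frame('wrist')
cv2.imwrite('pics/crop8.png',cv2.resize(p['pixels'][100:320,210:430],None,fx=2.5,fy=2.5,interpolation=cv2.INTER_CUBIC))
s=arm.get_state();e=s['eef_pos'];d=[.449,.0728,.19]-e;print(e,to_tool(s,d))
```

```text
9.2 [ 0.46583406 -0.37271711  0.18708461] [-1.57454923  0.0037745   1.89976364] 0.040447206786437824 [-0.50964629 -0.77989221 -0.77550034]
[ 0.4649646  -0.37210373  0.18524128] [ 0.42623802 -0.00514695 -0.12849711]
```

View pics/crop8.png

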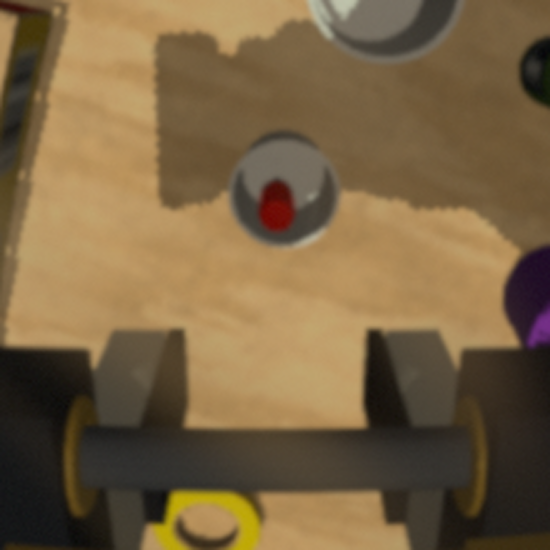

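Pin is in the small cup. Back to the knob.

move_arm(jaw=[0.5,0.5,0.5,0.5,0.5], offset=[[0.0426,0,-0.0128],[0.0426,0,-0.0128],[0.0426,0,-0.0128],[0.0426,0,-0.0128],[0.0426,0,-0.0128]], roll=[0,0,0,0,0])

```text
t: 9.88
eef_pos: [0.4554, -0.1483, 0.183]
ee_rot: [-1.569, -0.001, 1.899]
force: [0.8, -0.2, -0.1]
width: 0.0436
```

move_arm(jaw=[0.5,0.5,0.5,0.5,0.5], offset=[[0.0426,0,-0.0128],[0.0426,0,-0.0128],[0.0426,0,-0.0128],[0.0426,0,-0.0128],[0.0426,0,-0.0128]], roll=[0,0,0,0,0])

```text
t: 10.5
eef_pos: [0.4472, 0.0737, 0.1832]
ee_rot: [-1.569, 0.0, 1.9]
force: [0.3, 0.1, -0.8]
width: 0.0439
```

move_arm(jaw=[0.5,0.5,0.5], offset=[[0,0.03,0],[0,0.02,0],[0,0,0]], roll=[0,0,0])

```text
t: 10.88
eef_pos: [0.4465, 0.0718, 0.1321]
ee_rot: [-1.566, 0.001, 1.9]
force: [-0.4, -0.0, 0.9]
width: 0.0439
```

Run:
```python
from h import *
p=arm.grab_frame('wrist') # settle
s=arm.get_state();print(s['t'],s['eef_pos'],s['ee_rot'],s['width'],s['q'])
p=arm.grab_frame('wrist')
im=p['pixels'].copy()
for z in (.078,.114):
  for a in np.linspace(0,6.28,30):
    u,v=proj(p,s,[.449+.008*np.cos(a),.0728+.008*np.sin(a),z]);cv2.circle(im,(int(u),int(v)),0,(0,255,0),-1)
print(arm.landmark_of(p,'latch_knob')[:2])
cv2.imwrite('pics/crop9.png',cv2.resize(im[120:300,230:410],None,fx=3.3,fy=3.3,interpolation=cv2.INTER_NEAREST))
print(to_tool(s,[.449,.0728,.084]-s['eef_pos']))
```

```text
10.925 [0.4474414  0.07212228 0.13329317] [-1.56822342e+00  7.44559119e-04  1.89962141e+00] 0.0436387377028124 [ 5.96818407e-01  7.93588152e-02 -5.88693525e-01  4.66292996e-05
 -9.05422206e-01 -1.83881945e+00]
[{'position': [0.4524, 0.0747, 0.0979], 'p': 0.69}, {'position': [0.3765, -0.275, 0.0359], 'p': 0.44}]
[ 0.00017479  0.04928853 -0.00182077]
```

View pics/crop9.png

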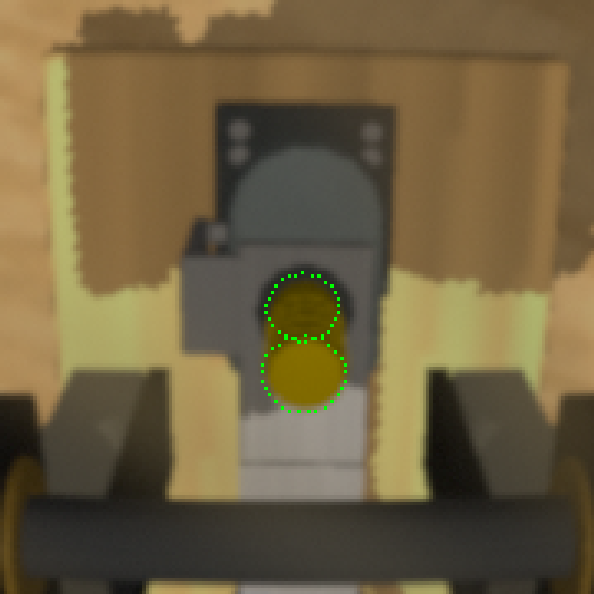

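move_arm(jaw=[0.5,0.5,0.5,0.5], offset=[[0,0.012,-0.0018],[0,0.012,0],[0,0.012,0],[0,0,0]], roll=[0,0,0,0])

```text
t: 11.52
eef_pos: [0.449, 0.0726, 0.0968]
ee_rot: [-1.568, 0.001, 1.899]
force: [0.0, -0.4, 0.2]
width: 0.0439
```

move_arm(jaw=[0.5,0.5,0.5,0.5], offset=[[0,0.006,0],[0,0.006,0],[0,0,0],[0,0,0]], roll=[0,0,0,0])

```text
t: 12.02
eef_pos: [0.4499, 0.0732, 0.0862]
ee_rot: [-1.571, 0.0, 1.9]
force: [-0.5, 0.5, -0.6]
width: 0.0439
```

move_arm(jaw=[0.8,1,1,1,1], offset=[[0,0.001,0],[0,0,0],[0,0,0],[0,0,0],[0,0,0]], roll=[0,0,0,0,0], grip_force=45)

```text
t: 12.65
eef_pos: [0.4498, 0.0735, 0.0851]
ee_rot: [-1.571, -0.0, 1.9]
force: [-2.9, 3.7, 1.0]
width: 0.0148
```

move_arm(jaw=[1,1], offset=[[0,0,0],[0,0,0]], roll=[0,0])

```text
t: 12.9
eef_pos: [0.4498, 0.0733, 0.0851]
ee_rot: [-1.571, -0.0, 1.9]
force: [-1.8, 3.9, 1.4]
width: 0.0151
```

move_arm(jaw=[1,1,1,1,1], offset=[[-0.004,0,0],[-0.004,0,0],[-0.004,0,0],[-0.0035,0,0],[0,0,0]], roll=[0,0,0,0,0])

```text
t: 13.52
eef_pos: [0.4546, 0.0588, 0.0851]
ee_rot: [-1.571, -0.001, 1.899]
force: [-5.6, 7.2, 4.5]
width: 0.0152
```

move_arm(jaw=[1], offset=[[0,0,0]], roll=[0])

```text
t: 13.65
eef_pos: [0.4546, 0.0589, 0.0851]
ee_rot: [-1.571, -0.001, 1.899]
force: [-4.8, 7.5, 3.9]
width: 0.0152
```

Run:
```python
from h import *
s=arm.get_state();print(s['t'],s['eef_pos'],s['ee_rot'],s['width'],to_tool(s,s['force']),to_tool(s,s['eef_pos']-[.4498,.0733,.0851]))
p=arm.grab_frame('wrist')
cv2.imwrite('pics/crop10.png',cv2.resize(p['pixels'][120:300,230:410],None,fx=3.3,fy=3.3))
# arc
for th in (.05,.1,.15,.19,.2,.21):
    a=np.array([-.210,.058]);dx=a[0]*np.cos(th)+a[1]*np.sin(th)-a[0];dz=-a[0]*np.sin(th)+a[1]*np.cos(th)-a[1];print(th,dx,dz)
```

```text
13.65 [0.45455895 0.05887975 0.0850906 ] [-1.57072867e+00 -7.05417720e-04  1.89940207e+00] 0.01523241344247226 [ 8.65816323 -3.91649956  2.14402403] [-1.51844951e-02 -1.30622806e-06  1.49444761e-04]
0.05 0.0031612371347564117 0.010423140649750494
0.1 0.006839463457130601 0.020675259081959406
0.15 0.011025485316899897 0.03073073033974629
0.19 0.01473292653401026 0.03861661358186679
0.2 0.015708839839452815 0.04056442098175487
0.21 0.016704182099002624 0.042502372021681493
```

View pics/crop10.png

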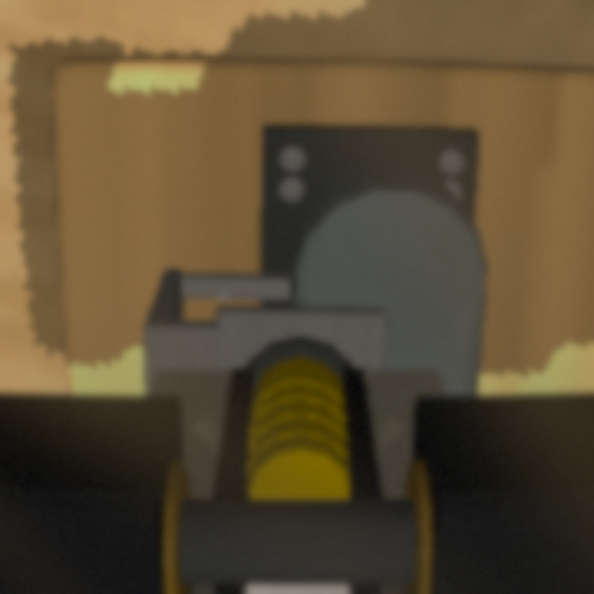

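move_arm(jaw=[1,1,1,1,1], offset=[[0,-0.0052,-0.0016],[0,-0.0052,-0.0017],[0,-0.0051,-0.0018],[0,-0.0051,-0.0019],[0,0,0]], roll=[0,0,0,0,0])

```text
t: 14.32
eef_pos: [0.4603, 0.061, 0.1049]
ee_rot: [-1.569, -0.001, 1.899]
force: [-3.5, 7.9, -5.4]
width: 0.0151
```

Run:
```python
from h import *
s=arm.get_state();print(s['t'],s['eef_pos'],s['ee_rot'],s['width'],to_tool(s,s['force']),to_tool(s,s['eef_pos']-[.4498,.0733,.0851]))
p=arm.grab_frame('wrist')
cv2.imwrite('pics/crop11.png',cv2.resize(p['pixels'][120:300,230:410],None,fx=3.3,fy=3.3))
p=arm.grab_frame('scene');cv2.imwrite('pics/crop12.png',cv2.resize(p['pixels'][180:300,200:350],None,fx=4,fy=4,interpolation=cv2.INTER_CUBIC))
```

```text
14.325 [0.46034953 0.06102896 0.10491112] [-1.56890300e+00 -1.07128378e-03  1.89885903e+00] 0.015070360771705408 [8.55005145 5.44494264 0.72869294] [-0.01499453 -0.01983858 -0.00599551]
```

View pics/crop11.png

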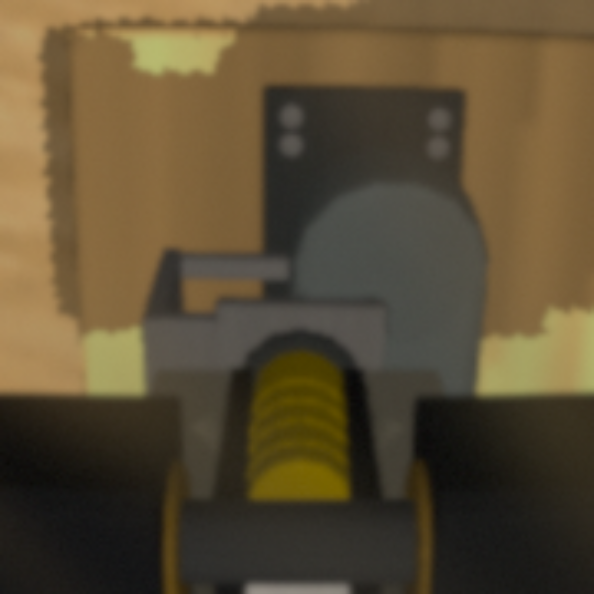

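View pics/crop12.png

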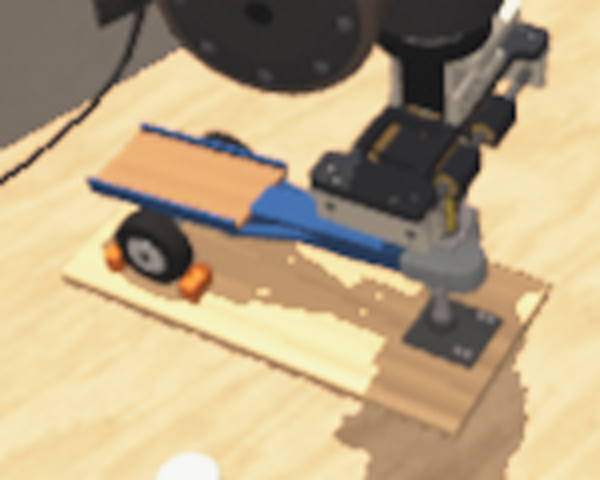

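Tongue is rising off the ball with the knob. Continue the arc.

move_arm(jaw=[1,1,1,1,1], offset=[[0,-0.0051,-0.0021],[0,-0.005,-0.0022],[0,-0.0049,-0.0023],[0,-0.0049,-0.0024],[0,0,0]], roll=[0,0,0,0,0])

```text
t: 15.05
eef_pos: [0.4686, 0.0639, 0.1246]
ee_rot: [-1.568, -0.001, 1.899]
force: [-2.6, 8.0, -4.4]
width: 0.0149
```

move_arm(jaw=[1,1], offset=[[0,-0.001,0],[0,0,0]], roll=[0,0])

```text
t: 15.3
eef_pos: [0.4688, 0.0641, 0.1255]
ee_rot: [-1.569, -0.001, 1.899]
force: [-1.6, 8.7, -4.9]
width: 0.0148
```

Run:
```python
from h import *
s=arm.get_state();print(s['t'],s['eef_pos'],s['ee_rot'],s['width'],to_tool(s,s['force']),to_tool(s,s['eef_pos']-[.4498,.0733,.0851]))
p=arm.grab_frame('wrist')
a=cv2.resize(p['pixels'][120:300,230:410],(395,395))
p=arm.grab_frame('scene');b=cv2.resize(p['pixels'][180:300,220:340],(395,395),interpolation=cv2.INTER_CUBIC)
cv2.imwrite('pics/crop13.png',np.hstack([a,b]))
print([d for d in arm.landmark_of(p,'latch_knob')][:2])
p=arm.grab_frame('top');save(p,'top2')
for t in ('pin_head','pin_mid','green_paint_center','amber_bottle_center','yellow_tape_center'): print(t,[d for d in arm.landmark_of(p,t)][:2])
```

```text
15.3 [0.46883959 0.0640628  0.12548603] [-1.56887753e+00 -1.30457401e-03  1.89882958e+00] 0.014777964032234178 [ 8.7974416   4.92068108 -1.28486122] [-0.01482616 -0.04043421 -0.01497074]
[{'position': [0.4678, 0.0591, 0.1414], 'p': 0.68}, {'position': [0.4691, -0.3729, 0.0321], 'p': 0.59}]
pin_head [{'position': [0.3764, -0.2718, 0.035], 'p': 0.16}]
pin_mid [{'position': [0.4648, -0.3718, 0.0317], 'p': 0.56}]
green_paint_center [{'position': [0.3766, -0.2694, 0.0327], 'p': 0.53}]
amber_bottle_center []
yellow_tape_center [{'position': [0.66, -0.3439, 0.0055], 'p': 0.78}]
```

View pics/crop13.png

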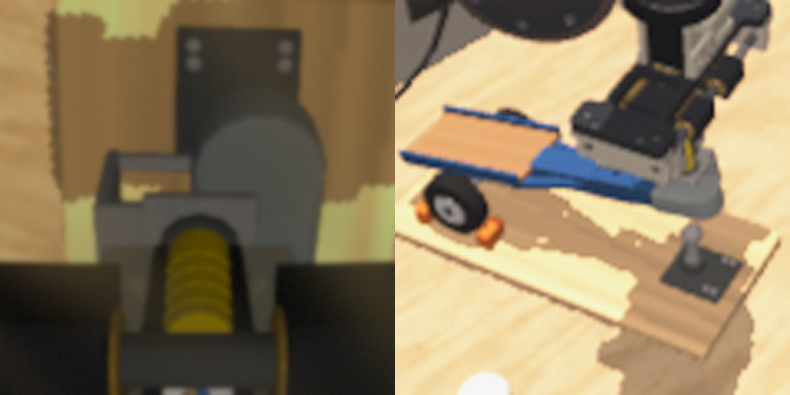

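View pics/top2.png

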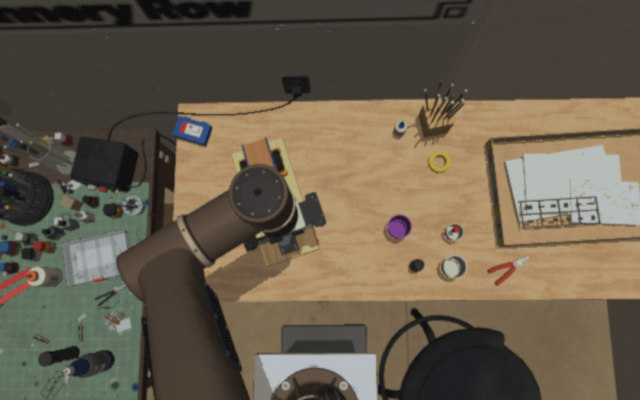

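move_arm(jaw=[1,1,1,1], offset=[[0,0,0],[0,0,0],[0,0,0],[0,0,0]], roll=[0,0,0,0])

```text
t: 16.25
eef_pos: [0.4688, 0.0641, 0.1254]
ee_rot: [-1.569, -0.001, 1.899]
force: [-2.5, 8.5, -6.1]
width: 0.0152
```

Run:
```python
from h import *
s=arm.get_state();print(s['t'],s['eef_pos'],s['width'],to_tool(s,s['force']))
p=arm.grab_frame('wrist')
cv2.imwrite('pics/crop14.png',cv2.resize(p['pixels'][120:300,230:410],(395,395)))
print(arm.job_done())
```

```text
16.25 [0.46880415 0.06405472 0.12540331] 0.015210363941238475 [ 8.83985699  6.07327516 -0.35099776]
the job is handed in; nothing more can be done
None
```

View pics/crop14.png

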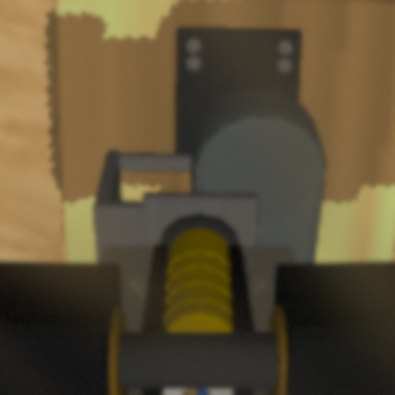

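I pulled the red pin and dropped it into the smaller steel cup. I then slid the latch about 15 mm to the robot's right and lifted the tongue about 40 mm along its arc. I handed the job in at 16.25 s, still gripping the knob at 45 N.

**Last checks:**
- **Pin:** The wrist and top pictures show it inside the small cup.
- **Tongue:** The scene picture shows the coupler clear of the ball. The grip opening (15.2 mm), the pose and the view of the knob did not change over the last second. The force readings fit a held spring and tongue: about 9 N sideways and 5 to 6 N downward.
- **Bystanders:** The green bottle and the tape roll were re-measured within 4 mm of where they started.
- **Not confirmed:** The network did not find the amber bottle in the last top picture, where the arm hides its spot. I never went near it. A white-capped top still shows in the last scene crop, at the same place as before.

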